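Prove the interlock limit switch beside the electrolyser

ROBOT

A 6-joint arm with a two-finger parallel gripper is mounted at the origin on the work surface. World frame = base frame: x ahead of the robot, y to its left, z up, the work surface at z = 0. Lengths are in m, angles in rad, forces in N, time in s.
With the tool pointing down it reaches from about 0.325 to 0.925 m from the base axis. Payload 3.1 kg.
Tool frame: the origin (TCP) lies midway between the tips of the shut fingers; the grasp point (between the pads) lies 19 mm behind it (env.hold_point_z is the distance from the TCP to the grasp point, in m); z points along the fingers, y is the line along which they close (so a half turn about z gives the same grasp; the last joint's range is limited). The gripper opens to 85 mm and grips with 20 to 120 N. Pads are 22 mm wide; open, the fingers measure 114 mm over their backs; the gripper's body (76 mm by 85 mm) begins 54 mm behind the grasp point. The pads swing forward as they close: fully open they stand 13 mm farther back than shut.
Start: joints at [1.232, 0.217, 1.613, -0, 1.311, -0.112], TCP at [0.141, 0.609, 0.231] pointing down, gripper open.
Joint ranges: [-2.75, 2.75], [-0.78, 2.1], [0.31, 2.55], [-1.13, 4.27], [0.13, 2.63], [-2.58, 2.58]. Speed limits (rad/s): [2.79, 2.79, 3.14, 3.14, 3.14, 3.14].

INTERFACE

Orientations are given as a unit quaternion [x, y, z, w].
In Python, from cell import env gives the robot as it stands.
- The arm moves only by the tool jog_arm, never from a script. Its argument "increments" is a list of rows, each a list of 7 numbers: the shift along the tool's x, y, z each as a share of 0.25 m, from -1 to 1, then the turn, a rotation vector about the tool's x, y, z each as a share of 120 degrees, from -1 to 1, then the closure, from -1 (fully open) to 1 (shut), so that 0 is half open. In form: [[x, y, z, rx, ry, rz, claw], ...]. A call has 1 to 10 rows; each row is the pose to reach, as a shift and turn from the pose commanded when the call began, along the tool's axes at that moment; what a row does not reach only later rows make up. A row lasts 1/8 s, in which the tool goes at most 62.5 mm and 10.7 degrees, less where a joint would pass 70% of its speed; a pose out of reach is approached as far as the arm can. A call with a number of a shift or a turn outside -1 to 1 is refused whole. A call with a gripper value outside its range is refused whole. The fingers move at their own pace and stop on an object; the grip force is fixed at half the most. Time passes only in rows, so rows that repeat a pose let the fingers close. It gives the time, the measured TCP pose, the force, the opening and the grip force at its end, in the units of the state.
- env.observe(): the state, without advancing time (a new reading comes with each control period).
- env.read_camera(name): name is "scene" or "top" or "wrist"; returns (picture, depth): 480x640x3 uint8, blue, green, red; 480x640 float32, m along the optical axis (not along the pixel's ray), 0 where there is no reading.
- env.get_calibration(name): a dict with "camera_matrix" (3x3 intrinsics, pixels), "dist" ([k1, k2, p1, p2, k3] as OpenCV has them; the pictures are not rectified), "cam_to_world" (4x4, takes a point from camera to world coordinates). Camera axes: x right, y up, looking along -z (the intrinsics and any distortion apply to the point x, -y, -z); pixel columns grow to the right and rows downward; lengths in m; the calibration is good to about 2 mm. A picture is of the moment at which its call begins: read the wrist's pose just before it. get_calibration takes no time and is no camera call; for the wrist camera it gives the pose at the moment of the call.
- env.job_done(): hands the job in; it is judged then, once.
The state is a dict: "t": time; "qpos": joint angles; "qvel": joint speeds; "effort": joint torques, N m; "tcp_pos": TCP position; "orientation": TCP orientation; "force": force on the tool from outside, world axes, zero at the start; "moment": the same for the moment, N m; "finger_gap": finger opening in m; "grasp_force": force on a finger pad.
Only numpy, scipy, OpenCV 4.12 (cv2) and the standard library are available. Lean on these libraries where they do the work, as an engineer would, in place of code of your own. Each camera call takes 0.05 s, during which the arm holds its last target. There are 200 camera calls.

TASK

Two limit switches stand on the lab bench in front of the electrolyser tray. Check the interlock one, whose lever carries a roller: push its lever down past the click, keep it there for a moment, then let go so that it springs fully back up. Do not move the lever of the other switch, which ends in a bare rod, and leave the bottle where it stands.

Things in the scene. Friction and masses are not known exactly. Their poses are not given: they have to be found in the camera images.
- roller (a point): Centre of the black roller (24 mm diameter, 14 mm wide) on the end of the interlock switch's steel arm: push here. At rest 118 mm above the bench, its top 130 mm; z up, x along its axle away from the housing, the arm coming from its pivot towards -y. The grey housing (top 106 mm high) is 21 mm or more to the -x side, its middle 59 mm to +y, on a fixed 90 x 100 mm base. The frame tilts too.
- roller_lever (a joint): Roller lever angle, rad: 0 at rest (arm 25 degrees up, 65 mm pivot to roller), growing as the roller goes down. Clicks at 0.45 (arm level, roller 28 mm below rest), stop at 0.85 (54 mm below); a push of about 38 mm is right. Sprung: about 2 N at the roller at rest, 4 N at the click, 6 N at the stop; it returns to 0 by itself.
- rod_tip (a point): Tip of the thin bare steel rod (6 mm diameter, 95 mm long) that is the lever of the other limit switch, of the same housing, base and size; at rest 130 mm above the bench, the rod rising at 25 degrees towards the point's -y. To be left alone. The two switches may stand in either place, left or right.
- bottle: Loose round glass bottle with a blue screw cap, 72 mm diameter, 160 mm tall, standing on the bench to the robot's left of the switches; origin at the centre of its underside. To be left alone.

How it is judged:
On the way, in this order (a step that is already met when the one before it is completed fails the run):
1. the roller lever is pushed down past its click and kept there for 0.2 s (value of joint roller_lever above 0.45 rad), for 0.2 s.
2. the roller lever is let back up (value of joint roller_lever below 0.1 rad), for 0.2 s.
At the end, for the whole second after the job is handed in: The roller lever is back up within 0.1 rad of its rest, the rod's tip is within 15 mm and the bottle within 20 mm of where they started (value of joint roller_lever below 0.1 rad and distance of rod_tip from where it was at the start of the episode below 0.015 m and distance of bottle from where it was at the start of the episode below 0.02 m); the robot touches nothing.
It fails at once if the bare-rod lever's tip is moved by more than 15 mm (distance of rod_tip from where it was at the start of the episode above 0.015 m).
It fails at once if the bottle is moved by more than 20 mm (distance of bottle from where it was at the start of the episode above 0.02 m).
It also fails if it takes over 29 s, if anything falls off the work surface, if the arm or the gripper's body presses on something with over 40 N, if the wrist force passes 120 N, or if a joint passes its speed limit or range.

## Working session

There is one attempt and no reset: what is moved stays moved. The work goes in short steps, Python scripts to look and compute and a tool call to move; the robot and the scene stay as the last step left them, time stands still between calls to the robot, and variables do not carry over. Pictures are saved under pics/ and viewed, at most 10 in all, crops included, and the job is handed in when it is done.

Besides the shell and the picture viewer there is one more tool, called as a command line: name --pt "numbers of a row" for each row, then --argument value for the rest. jog_arm: Moves the arm, as the interface text tells. Its arguments: {"type":"object","properties":{"increments":{"type":"array","items":{"type":"array","items":{"type":"number","minimum":-1,"maximum":1}}}},"required":["increments"]}

```bash
mkdir -p pics
cat > h.py <<'E'
import numpy as np, cv2
from cell import env
def px2w(name,u,v,d,cal=None):
    c=cal or env.get_calibration(name)
    K=np.array(c["camera_matrix"],float);p=cv2.undistortPoints(np.array([[[u,v]]],float),K,np.array(c["dist"],float))[0,0]
    return (np.array(c["cam_to_world"])@np.array([p[0]*d,-p[1]*d,-d,1]))[:3]
E
python3 - <<'E'
from h import *
print(env.observe())
for n in("scene","top"):
    i,d=env.read_camera(n);cv2.imwrite(f"pics/{n}.png",i);np.save(n+".npy",d);print(n,np.round(env.get_calibration(n)["cam_to_world"],3))
E
```

```text
{'t': 0.0, 'qpos': array([ 1.23178773e+00,  2.17780234e-01,  1.61496576e+00, -8.94800269e-06,
        1.31129918e+00, -1.12197704e-01]), 'qvel': array([ 0.00157253,  0.00087913, -0.00084939,  0.00148373,  0.00071509,
       -0.00207357]), 'effort': array([ 1.84752556e-03, -3.96829712e+01, -3.03859341e+01, -1.47397691e-04,
        9.54757706e-03,  1.58581474e-05]), 'tcp_pos': array([0.14024494, 0.60820586, 0.22993559]), 'orientation': array([ 1.13161291e-01,  9.93575875e-01, -1.19615428e-03, -2.70094423e-04]), 'force': array([-0.12018874,  0.41831906, -0.8482207 ]), 'moment': array([-0.01967131, -0.01323665,  0.00128195]), 'grasp_force': 0.0, 'finger_gap': 0.08556775720289796}
scene [[ 0.82  -0.489  0.298  0.906]
 [ 0.573  0.692 -0.44  -0.404]
 [ 0.009  0.531  0.847  1.068]
 [ 0.     0.     0.     1.   ]]
top [[-0.022  0.995 -0.096  0.488]
 [-1.    -0.023 -0.007  0.075]
 [-0.01   0.096  0.995  0.903]
 [ 0.     0.     0.     1.   ]]
```

View pics/scene.png

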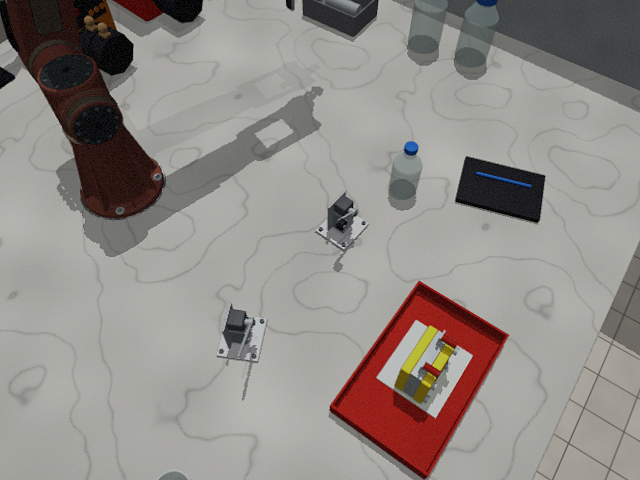

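View pics/top.png

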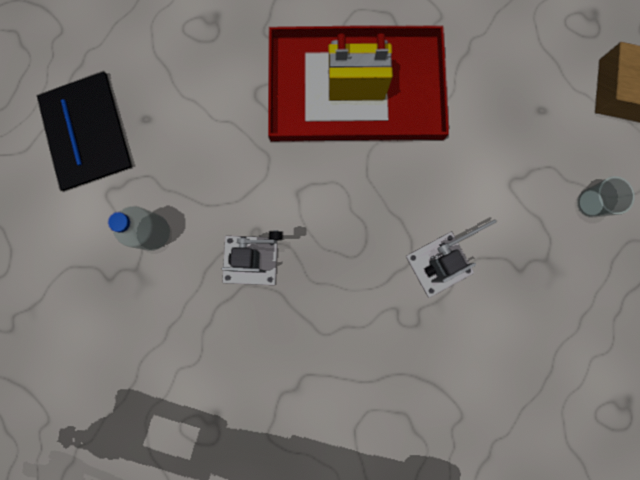

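The top view shows the roller switch on the left (roller near (275,236)), the rod switch on the right (rod tip near (493,219)), and the bottle on the far left. I'll enlarge around the roller and measure it.

Run:
```python
from h import *
i=cv2.imread("pics/top.png");d=np.load("top.npy")
cv2.imwrite("pics/crop.png",cv2.resize(i[210:300,210:320],None,fx=6,fy=6,interpolation=cv2.INTER_CUBIC))
for v in range(228,246,2):
    print(v,[tuple(np.round(1000*px2w("top",u,v,d[v,u])).astype(int)) for u in range(264,286,3)])
print("cap",px2w("top",119,222,d[222,119]),"rod",px2w("top",493,219,d[219,493]))
```

```text
228 [(np.int64(596), np.int64(188), np.int64(1)), (np.int64(596), np.int64(182), np.int64(2)), (np.int64(596), np.int64(177), np.int64(-1)), (np.int64(596), np.int64(171), np.int64(-1)), (np.int64(595), np.int64(165), np.int64(0)), (np.int64(595), np.int64(159), np.int64(5)), (np.int64(595), np.int64(154), np.int64(1)), (np.int64(595), np.int64(148), np.int64(1))]
230 [(np.int64(592), np.int64(188), np.int64(2)), (np.int64(592), np.int64(182), np.int64(3)), (np.int64(592), np.int64(177), np.int64(-1)), (np.int64(592), np.int64(171), np.int64(0)), (np.int64(578), np.int64(153), np.int64(121)), (np.int64(591), np.int64(159), np.int64(0)), (np.int64(591), np.int64(154), np.int64(0)), (np.int64(591), np.int64(148), np.int64(2))]
232 [(np.int64(588), np.int64(188), np.int64(2)), (np.int64(588), np.int64(182), np.int64(1)), (np.int64(574), np.int64(162), np.int64(128)), (np.int64(574), np.int64(157), np.int64(128)), (np.int64(574), np.int64(152), np.int64(128)), (np.int64(573), np.int64(147), np.int64(128)), (np.int64(574), np.int64(143), np.int64(124)), (np.int64(587), np.int64(148), np.i
[... 1637 characters left out ...]
(163), np.int64(121)), (np.int64(558), np.int64(158), np.int64(123)), (np.int64(558), np.int64(154), np.int64(117)), (np.int64(568), np.int64(160), np.int64(1)), (np.int64(568), np.int64(154), np.int64(0)), (np.int64(568), np.int64(148), np.int64(3))]
244 [(np.int64(565), np.int64(188), np.int64(6)), (np.int64(564), np.int64(181), np.int64(11)), (np.int64(564), np.int64(176), np.int64(10)), (np.int64(564), np.int64(170), np.int64(12)), (np.int64(564), np.int64(165), np.int64(7)), (np.int64(565), np.int64(160), np.int64(0)), (np.int64(564), np.int64(154), np.int64(1)), (np.int64(564), np.int64(148), np.int64(0))]
cap [0.59221958 0.40200133 0.16044093] rod [ 0.5864549  -0.20518071  0.13184924]
```

View pics/crop.png

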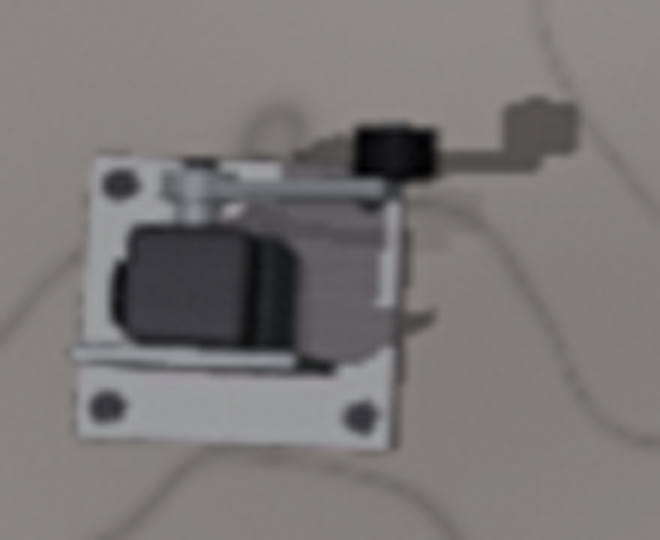

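The black roller is at crop (396,153), i.e. px (276,235.5). That gives a world centre of about (0.568, 0.152) with its top at 0.130, which matches the spec. The axle lies along +x and the arm points to -y. Next I'll move above it with the gripper shut, staying at z 0.23.

jog_arm --pt "-0.25 -0.17 0 0 0 0 1" --pt "-0.5 -0.33 0 0 0 0 1" --pt "-0.75 -0.5 0 0 0 0 1" --pt "-1 -0.67 0 0 0 0 1" --pt "-1 -0.67 0 0 0 0 1" --pt "-1 -0.67 0 0 0 0 1"

```text
t: 0.85
tcp_pos: [0.3483, 0.387, 0.2308]
orientation: [0.116, 0.993, -0.001, -0.0]
force: [-0.7, 0.7, 0.2]
finger_gap: 0.0001
grasp_force: 0.0
```

jog_arm --pt "-0.25 -0.17 0 0 0 0 1" --pt "-0.5 -0.33 0 0 0 0 1" --pt "-0.75 -0.5 0 0 0 0 1" --pt "-1 -0.67 0 0 0 0 1" --pt "-1 -0.67 0 0 0 -0.1 1" --pt "-1 -0.67 0 0 0 -0.108 1" --pt "-1 -0.67 0 0 0 -0.108 1"

```text
t: 1.72
tcp_pos: [0.5521, 0.1707, 0.2306]
orientation: [0.001, 1.0, 0.0, -0.001]
force: [-1.0, -0.1, 0.8]
finger_gap: 0.0001
grasp_force: 0.0
```

Run:
```python
from h import *
from scipy.spatial.transform import Rotation as R
o=env.observe();r=R.from_quat(o["orientation"]).as_matrix();print(o["t"],o["tcp_pos"],o["finger_gap"],o["force"]);print(r.round(3))
print("shares to above roller",r.T@(np.array([.570,.150,.15])-o["tcp_pos"])/.25)
i,d=env.read_camera("scene");cv2.imwrite("pics/s2.png",i)
```

```text
1.725 [0.55212087 0.17072312 0.23062426] 0.0001006925153849919 [-1.03864627 -0.0793049   0.80235833]
[[-1.     0.001 -0.001]
 [ 0.001  1.     0.   ]
 [ 0.001  0.    -1.   ]]
shares to above roller [-0.0720738  -0.08294913  0.32235836]
```

Next I'll descend to z≈0.150 above the roller, then check from close up.

jog_arm --pt "-0.072 -0.083 0 0 0 0 1" --pt "-0.072 -0.083 0.15 0 0 0 1" --pt "-0.072 -0.083 0.32 0 0 0 1" --pt "-0.072 -0.083 0.32 0 0 0 1" --pt "-0.072 -0.083 0.32 0 0 0 1"

```text
t: 2.4
tcp_pos: [0.5708, 0.1504, 0.1526]
orientation: [-0.0, 1.0, 0.0, 0.001]
force: [0.6, 0.6, -0.1]
finger_gap: -0.0003
grasp_force: 0.0
```

Run:
```python
from h import *
o=env.observe();print(o["tcp_pos"],o["force"])
a,_=env.read_camera("scene");b,_=env.read_camera("wrist")
a=cv2.resize(a[140:280,270:430],None,fx=3.4,fy=3.4,interpolation=cv2.INTER_CUBIC)
b=cv2.resize(b,(256,192))
c=np.zeros((476,800,3),np.uint8);c[:,:544]=a[:476,:544];c[:192,544:]=b;cv2.imwrite("pics/n.png",c)
```

```text
[0.57082988 0.15038521 0.15261071] [ 0.56515121  0.56214305 -0.11563919]
```

View pics/n.png

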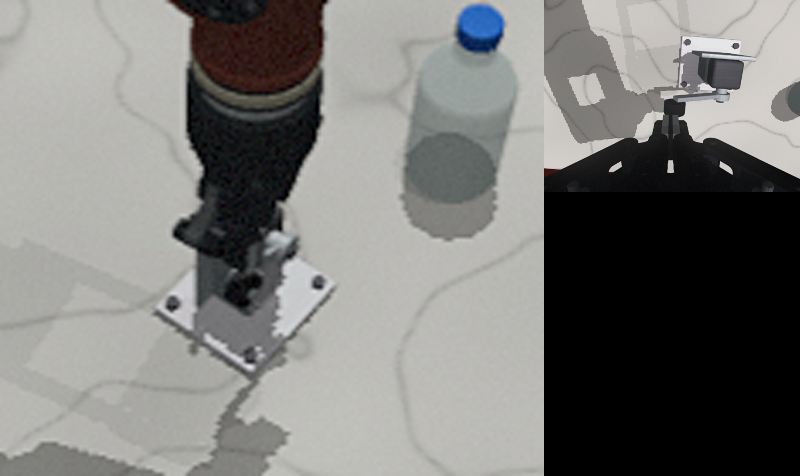

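The fingertips sit over the roller: in the wrist inset the roller is at (672,106), in line with the tips at (672,115). Clear of the bottle. Now I'll push to z≈0.092 and hold.

jog_arm --pt "0 0 0.06 0 0 0 1" --pt "0 0 0.12 0 0 0 1" --pt "0 0 0.18 0 0 0 1" --pt "0 0 0.24 0 0 0 1" --pt "0 0 0.24 0 0 0 1" --pt "0 0 0.24 0 0 0 1" --pt "0 0 0.24 0 0 0 1" --pt "0 0 0.24 0 0 0 1"

```text
t: 3.5
tcp_pos: [0.5701, 0.1494, 0.0915]
orientation: [0.0, 1.0, -0.0, -0.0]
force: [-1.5, -2.9, 4.3]
finger_gap: 0.0001
grasp_force: 2.3
```

Run:
```python
from h import *
o=env.observe();print(o["tcp_pos"],o["force"])
a,_=env.read_camera("scene");b,_=env.read_camera("wrist")
a=cv2.resize(a[180:280,300:400],(476,476),interpolation=cv2.INTER_CUBIC)
c=np.zeros((476,796,3),np.uint8);c[:,:476]=a;c[:240,476:]=cv2.resize(b,(320,240));cv2.imwrite("pics/p.png",c)
```

```text
[0.57006698 0.14941549 0.0915387 ] [-1.51584975 -2.90474984  4.27091396]
```

View pics/p.png

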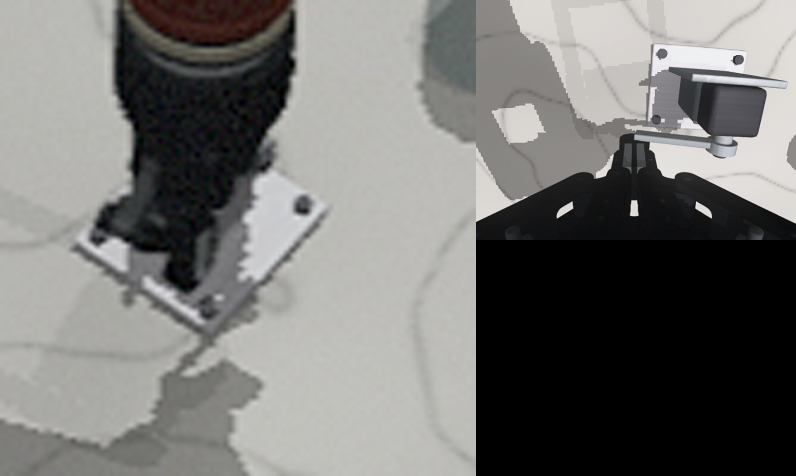

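The lever is under the fingertips and the force reads 4.3 N up. The sideways -2.9 N needs checking, so I'll get the lever angle from depth.

Run:
```python
from h import *
b,d=env.read_camera("wrist");c=env.get_calibration("wrist")
for u in range(320,500,12):
    col=[]
    for v in range(255,300,3):
        if d[v,u]>0:
            p=px2w("wrist",u,v,d[v,u],c)
            if p[2]>.04: col.append(p)
    if col: print(u,[tuple((1000*p).round().astype(int).tolist()) for p in col][:8])
o=env.observe();print(o["force"])
```

```text
320 [(556, 150, 80), (556, 150, 83), (556, 150, 87), (557, 150, 86), (558, 150, 86), (559, 150, 87), (561, 150, 85), (561, 150, 88)]
332 [(556, 154, 77), (556, 154, 80), (556, 154, 84), (556, 154, 86), (557, 154, 87), (558, 154, 87), (559, 154, 87), (561, 154, 86)]
344 [(557, 159, 78), (556, 159, 82), (556, 159, 85), (557, 158, 87), (557, 158, 88), (559, 158, 87), (560, 158, 87), (562, 159, 87)]
356 [(556, 164, 79), (556, 163, 82), (556, 163, 85), (557, 163, 88), (557, 163, 89), (559, 163, 88), (560, 163, 89)]
368 [(557, 168, 80), (557, 168, 84), (556, 167, 89), (557, 167, 89), (558, 167, 89), (559, 167, 90), (561, 167, 88)]
380 [(557, 173, 80), (557, 172, 84), (557, 172, 87), (557, 171, 90), (558, 171, 90), (559, 171, 90), (560, 171, 90)]
392 [(557, 178, 79), (557, 177, 83), (557, 176, 88), (557, 176, 89), (558, 176, 91), (559, 176, 91), (560, 176, 90), (561, 176, 91)]
404 [(557, 182, 83), (557, 181, 86), (557, 180, 90), (558, 180, 91), (559, 180, 91), (560, 180, 92), (561, 180, 91)]
416 [(558, 186, 81), (557, 186, 86), (557, 185, 89), (558, 184, 91), (559, 184, 91), (560, 185, 90),
[... 169 characters left out ...]
, (558, 194, 88), (558, 194, 90), (559, 193, 92), (559, 193, 94), (561, 193, 93), (562, 193, 93), (562, 193, 94)]
452 [(548, 196, 92), (558, 199, 86), (558, 198, 91), (559, 197, 92), (559, 197, 94), (560, 197, 94), (561, 197, 94), (562, 197, 94)]
464 [(544, 197, 103), (545, 197, 104), (546, 196, 105), (547, 196, 105), (549, 198, 102), (558, 205, 84), (558, 203, 87), (558, 202, 91)]
476 [(543, 199, 106), (544, 200, 106), (546, 200, 106), (547, 200, 105), (548, 200, 105), (549, 201, 105), (556, 206, 91), (556, 206, 92)]
488 [(543, 203, 106), (544, 203, 106), (545, 203, 107), (547, 204, 106), (548, 204, 105), (549, 205, 105), (554, 209, 96), (555, 209, 96)]
[-3.14543718 -3.89721062  3.51368323]
```

The arm slopes about 0.16 rad below level, so the lever is at roughly 0.60 rad: past the click (0.45) and short of the stop (0.85). It has been held for over 0.5 s, so I'll release straight up.

jog_arm --pt "0 0 -0.08 0 0 0 1" --pt "0 0 -0.16 0 0 0 1" --pt "0 0 -0.3 0 0 0 1" --pt "0 0 -0.45 0 0 0 1" --pt "0 0 -0.6 0 0 0 1" --pt "0 0 -0.6 0 0 0 1" --pt "0 0 -0.6 0 0 0 1" --pt "0 0 -0.6 0 0 0 1"

```text
t: 4.65
tcp_pos: [0.5691, 0.1493, 0.2394]
orientation: [0.0, 1.0, -0.0, -0.002]
force: [0.0, -0.2, 0.6]
finger_gap: 0.0001
grasp_force: 0.0
```

Run:
```python
from h import *
print(env.observe()["tcp_pos"],env.observe()["force"])
b,d=env.read_camera("wrist");cv2.imwrite("pics/w.png",b);c=env.get_calibration("wrist")
P=np.array([px2w("wrist",u,v,d[v,u],c) for v in range(0,480,2) for u in range(0,640,2) if d[v,u]>0])
m=(abs(P[:,0]-.568)<.006)&(abs(P[:,1]-.153)<.015)&(P[:,2]<.15);print(P[m].max(0),m.sum())
```

```text
[0.5691206  0.14933237 0.23944487] [ 0.0093177  -0.22811278  0.60188632]
[0.57393805 0.16749374 0.13096686] 276
```

View pics/w.png

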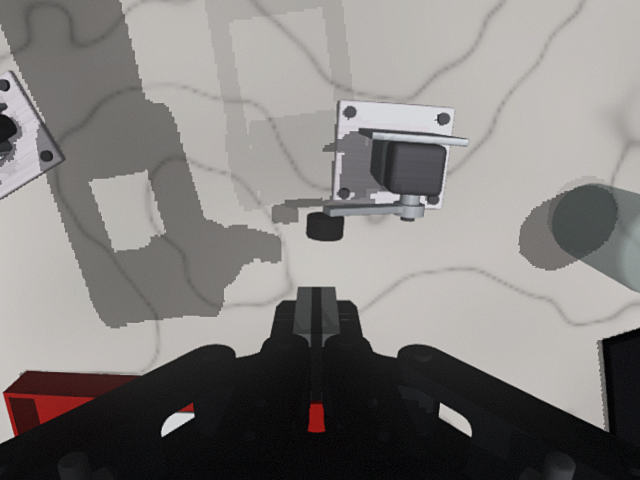

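The roller at (325,226) is back up, with its top at 0.131 m. The gripper is clear and the bottle is still standing.

```bash
python3 -c "
from cell import env
print(env.job_done())"
```

```text
the job is handed in; nothing more can be done
None
```

I pushed the interlock switch's roller lever to about 0.60 rad, past its click, held it for over 0.5 s and let it spring fully back (roller top at 131 mm); the arm never went near the bare-rod switch or the bottle, and the job is handed in, though no verdict came back.

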